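Comb the ferrite rods into their tray grooves

TASK

The four ferrite rods lie askew across the ridges of the white grooved tray. Take the red-handled rake from its stand and comb it through the tray, from the end under the riser towards you, until every rod has dropped right down into a groove, then park the rake back in its stand the way it stood. The rods are brittle: move them only with the rake, never with the fingers, don't press hard on them, and leave the other things on the bench where they are.

Things in the scene. Friction and masses are not known exactly. Their poses are not given: they have to be found in the camera images.
- rod_tray: white plastic rod tray, fixed, 170 x 104 mm outside, origin on the table under its centre. 9 grooves run along its y axis, 18 mm pitch (centres x = -72, -54 ... +72 mm), each 13 mm wide, between round ridges with crests 15 mm above the table; groove floors 5 mm above it. Inside 162 mm (x) by 96 mm (y); rim 28 mm high all round, 4 mm thick. It lies level
- tray_far_end (a point): point over the middle of the tray's farthest groove, at ridge-crest height, x = +72 mm in the tray's frame; it lies under the riser. No rod starts beyond x = +59 mm, so the teeth fit down here behind all rods
- tray_near_end (a point): point over the middle of the tray's nearest groove, at ridge-crest height, x = -72 mm in the tray's frame. A slow stroke of the rake to here seats the rods one after another; a rod that catches half-way down drops in if the rake is eased back about 10 mm
- riser_lower_edge (a point): middle of the near lower edge of the riser's lower clear deck, (57, 0, 90) mm in the tray's frame; the deck is 8 mm thick, 176 mm wide and runs back to x = 112 mm. The riser is fixed to the tray, on four 10 mm steel legs with 18 mm collars at y = +-80 mm, x = 67 and 102 mm, and carries small fixed things
- riser_upper_edge (a point): middle of the near lower edge of the riser's upper clear deck, (36, 0, 200) mm in the tray's frame; 8 mm thick, 176 mm wide, back to x = 112 mm. Because of both decks the rake reaches the far end only with the tool leaning back to the near side: lower it along the 30 degree slope of its handle
- rake_stand: blue rake stand, fixed, base plate 6 mm thick, 88 x 112 mm, origin on the table under the tooth trough. The trough (x from -11 to +3.5 mm, 95 mm long along y, lips 8 mm high) takes the tooth tips; a rubber cross bar between two prongs (inner gap 26 mm, tops 78 mm above the table, 36 mm to -x of the origin) carries the shank. The parked rake's frame is parallel to the stand's
- rest_tips (a point): point of the stand where the rake's origin (middle of the tooth tips) belongs when parked, 6 mm above the stand's origin
- rest_grip (a point): point of the stand where point rake_grip lies when the rake is parked
- rake: the rake, loose, about 0.12 kg. Seven upright steel teeth, 6 mm thick at 13 mm pitch along y (84 mm overall). Origin midway between the tooth tips; z is up along the teeth. From the cross bar the handle leans 30 degrees from vertical towards -x: direction (-0.5, 0, 0.866) in the rake's frame. Starts parked, teeth on the stand's plate, shank on the cross bar
- rake_bar (a point): middle of the rake's aluminium cross bar, 124 mm long along y, 8 mm thick in x, from 11 to 20 mm above the tooth tips. Its ends can ride on the tray's two long rims; the tips then clear the ridge crests by 1.7 mm, push rods that lie across the ridges and pass over rods down in grooves (tops 15 mm above the table)
- rake_grip (a point): middle of the red grip of the rake's handle, at (-52, 0, 107) mm in the rake's frame; the grip is 18 mm wide along y (the way to pinch it), 14 mm thick, and runs 36 mm down and 30 mm up the slope from here; frame parallel to the rake's
- rod0: dark grey ferrite rod with round ends, 60 mm long, 10 mm diameter, 30 g, loose; origin at its centre, long axis y. Lying askew across ridges its centre is 20 mm above the table, in a groove 10 mm
- rod1: dark grey ferrite rod with round ends, 60 mm long, 10 mm diameter, 30 g, loose; origin at its centre, long axis y. Lying askew across ridges its centre is 20 mm above the table, in a groove 10 mm
- rod2: dark grey ferrite rod with round ends, 60 mm long, 10 mm diameter, 30 g, loose; origin at its centre, long axis y. Lying askew across ridges its centre is 20 mm above the table, in a groove 10 mm
- rod3: dark grey ferrite rod with round ends, 60 mm long, 10 mm diameter, 30 g, loose; origin at its centre, long axis y. Lying askew across ridges its centre is 20 mm above the table, in a groove 10 mm
- capacitor: bystander: blue can capacitor, 32 mm diameter, 45 mm high, origin under it
- bottle: bystander: white bottle with red cap and thin spout, 40 mm diameter, 115 mm high, origin under it
- flux_pot: bystander: round pot with black lid, 42 mm diameter, 25 mm high
- battery: bystander: orange battery, 14 mm diameter, 50 mm long
- tape: bystander: roll of blue tape lying flat, 68 mm diameter, 19 mm high
- marker_pen: bystander: black and red marker pen, 127 mm long, 13 mm high
- brush: bystander: black brush, 132 x 20 x 18 mm

How it is judged:
On the way, in this order (a step that is already met when the one before it is completed fails the run):
1. the rake is lifted out of its stand (distance between rake and rest_tips above 0.04 m), for 0.1 s.
2. with the rake out of the stand, all four rods lie down in grooves, parallel to them (z of rod0 in the frame of rod_tray between 0.005 and 0.0125 m and angle between the y axis of each of rod0, rod1, rod2, rod3 and the y axis of rod_tray, either way round below 0.12 rad and x of rod0 in the frame of rod_tray between -0.081 and 0.081 m and y of rod0 in the frame of rod_tray between -0.03 and 0.03 m and z of rod1 in the frame of rod_tray between 0.005 and 0.0125 m and x of rod1 in the frame of rod_tray between -0.081 and 0.081 m and y of rod1 in the frame of rod_tray between -0.03 and 0.03 m and z of rod2 in the frame of rod_tray between 0.005 and 0.0125 m and x of rod2 in the frame of rod_tray between -0.081 and 0.081 m and y of rod2 in the frame of rod_tray between -0.03 and 0.03 m and z of rod3 in the frame of rod_tray between 0.005 and 0.0125 m and x of rod3 in the frame of rod_tray between -0.081 and 0.081 m and y of rod3 in the frame of rod_tray between -0.03 and 0.03 m and distance between rake and rest_tips above 0.04 m), for 0.2 s.
At the end, for the whole second after the job is handed in: All four rods lie at rest down in grooves of the tray (centres less than 12.5 mm above the table, within 0.12 rad of the groove direction, inside the tray); the rake is parked at rest in its stand, tooth tips within 12 mm and grip within 15 mm of where they stood; nothing else is moved (z of rod0 in the frame of rod_tray between 0.005 and 0.0125 m and angle between the y axis of each of rod0, rod1, rod2, rod3 and the y axis of rod_tray, either way round below 0.12 rad and x of rod0 in the frame of rod_tray between -0.081 and 0.081 m and y of rod0 in the frame of rod_tray between -0.03 and 0.03 m and z of rod1 in the frame of rod_tray between 0.005 and 0.0125 m and x of rod1 in the frame of rod_tray between -0.081 and 0.081 m and y of rod1 in the frame of rod_tray between -0.03 and 0.03 m and z of rod2 in the frame of rod_tray between 0.005 and 0.0125 m and x of rod2 in the frame of rod_tray between -0.081 and 0.081 m and y of rod2 in the frame of rod_tray between -0.03 and 0.03 m and z of rod3 in the frame of rod_tray between 0.005 and 0.0125 m and x of rod3 in the frame of rod_tray between -0.081 and 0.081 m and y of rod3 in the frame of rod_tray between -0.03 and 0.03 m and distance between rake and rest_tips below 0.012 m and distance between rake_grip and rest_grip below 0.015 m and linear speed of each of rake, rod0, rod1, rod2, rod3 below 0.02 m/s); the robot touches nothing.
It fails at once if the fingers touch a rod (contact force between the fingers and rod0 above 0.5 N or contact force between the fingers and rod1 above 0.5 N or contact force between the fingers and rod2 above 0.5 N or contact force between the fingers and rod3 above 0.5 N).
It fails at once if the rake presses a rod with more than 20 N (contact force between rake and rod0 above 20 N or contact force between rake and rod1 above 20 N or contact force between rake and rod2 above 20 N or contact force between rake and rod3 above 20 N).
It fails at once if a bystander is moved by more than 20 mm (distance of any of capacitor, bottle, flux_pot, battery, tape, marker_pen, brush from where it was at the start of the episode above 0.02 m).
It also fails if it takes over 56 s, if anything falls off the work surface, if the arm or the gripper's body presses on something with over 40 N, if the wrist force passes 120 N, or if a joint passes its speed limit or range.

ROBOT

A 6-joint arm with a two-finger parallel gripper is mounted at the origin on a cart in front of the work surface, level with it; the furniture and walls round the work are solid. World frame = base frame: x ahead of the robot, y to its left, z up, the work surface at z = 0. Lengths are in m, angles in rad, forces in N, time in s.
With the tool pointing down it reaches from about 0.3 to 0.95 m from the base axis. Payload 3.1 kg.
Tool frame: the origin (TCP) lies midway between the tips of the shut fingers; the grasp point (between the pads) lies arm.tcp_to_grasp behind it (arm.tcp_to_grasp is the distance from the TCP to the grasp point, in m); z points along the fingers, y is the line along which they close (so a half turn about z gives the same grasp; the last joint's range is limited). The gripper opens to 85 mm and grips with 20 to 120 N. Pads are 22 mm wide; open, the fingers measure 114 mm over their backs; the gripper's body (76 mm by 85 mm) begins 54 mm behind the grasp point. The pads swing forward as they close: fully open they stand 13 mm farther back than shut.
Start: joints at [1.098, 0.308, 1.634, -0, 1.2, -0.07], TCP at [0.245, 0.575, 0.206] pointing down, gripper open.
Joint ranges: [-3.06, 3.06], [-0.79, 1.96], [0.05, 2.63], [-1.19, 4.34], [0.05, 2.64], [-2.94, 2.94]. Speed limits (rad/s): [2.79, 2.79, 3.14, 3.14, 3.14, 3.14].

INTERFACE

Orientations are given as a rotation vector (axis times angle).
In Python, from rig import arm, capture, find_in, tip_of gives the robot as it stands.
- The arm moves only by the tool step_arm, never from a script. Its argument "moves" is a list of rows, each a list of 4 numbers: the shift along the tool's x, y, z in m, then the turn about the tool's z in rad. In form: [[dx, dy, dz, roll], ...]. A call has 1 to 12 rows; each row is the pose to reach, as a shift and turn from the pose commanded when the call began, along the tool's axes at that moment; what a row does not reach only later rows make up. A row lasts 1/12 s, in which the tool goes at most 41.7 mm and 7.16 degrees, less where a joint would pass 70% of its speed; a pose out of reach is approached as far as the arm can. A call with a gripper value outside its range is refused whole. "jaw" is the finger opening in m, from 0 to 0.0854, set as the call begins (left out, the last holds). The fingers move at their own pace and stop on an object; the grip force is fixed at half the most. Time passes only in rows, so rows that repeat a pose let the fingers close. It gives the time, the measured TCP pose, the force, the opening and the grip force at its end, in the units of the state.
- arm.read_state(): the state, without advancing time (a new reading comes with each control period).
- capture(name): name is "scene" or "top" or "wrist"; returns a dict with "img" (384x512x3 uint8, blue, green, red), "intrinsics" (3x3 intrinsics, pixels), "R" (3x3) and "t" (3): a world point X has camera coordinates R X + t. Camera axes: x right, y down, z forward; pixel columns grow to the right and rows downward; lengths in m; the calibration is good to about 2 mm. The wrist camera is an equidistant fisheye: a pixel r from the principal point sees the ray r / f radians off the axis. A picture is of the moment at which its call begins. There is no depth.
- arm.job_done(): hands the job in; it is judged then, once.
Trained networks look in the newest picture that a camera, given by its name, has taken for a name from the list of things; names that differ only in an ending like _2 or _b are one class to them, and where a whole thing is asked for, a point or a joint stands for the part that bears it (a point fixed in the world has none). Each returns a list of dicts, best first, with "score" (0 to 1); they miss things now and then, are a little off and sometimes report something else, mostly with a low value. They report only what shows in the picture. A call takes as long as a camera call.
- find_in(camera, target): "at" ([x, y, z] in m, in the coordinates of the camera as it stood for that picture, good to about 4 mm: the middle of the surface that is visible of it).
- tip_of(camera, target): "at" ([x, y, z] in m, in the coordinates of the camera as it stood for that picture, good to about 4 mm: a listed point, or the origin of a listed thing).
The state is a dict: "time_s": time; "qpos": joint angles; "qvel": joint speeds; "tau": joint torques, N m; "position": TCP position; "orientation": TCP orientation; "wrist_force": force on the tool from outside, world axes, zero at the start; "wrist_torque": the same for the moment, N m; "gripper_width": finger opening in m; "gripper_force": force on a finger pad.
Only numpy, scipy, OpenCV 4.12 (cv2) and the standard library are available. Lean on these libraries where they do the work, as an engineer would, in place of code of your own. Each camera call takes 0.05 s, during which the arm holds its last target. There are 200 camera calls.

## Working session

There is one attempt and no reset: what is moved stays moved. The work goes in short steps, Python scripts to look and compute and a tool call to move; the robot and the scene stay as the last step left them, time stands still between calls to the robot, and variables do not carry over. Pictures are saved under pics/ and viewed, at most 10 in all, crops included, and the job is handed in when it is done.

Besides the shell and the picture viewer there is one more tool, called after "Request:" by a JSON object that holds its "method" and its "body". step_arm: Moves the arm, as the interface text tells. Its arguments: {"type":"object","properties":{"moves":{"type":"array","items":{"type":"array","items":{"type":"number"}}},"jaw":{"type":"number"}},"required":["moves"]}

```bash
mkdir -p pics; ls; cat > h.py <<'E'
import numpy as np,cv2
from rig import arm,capture,find_in,tip_of
from scipy.spatial.transform import Rotation as Rn
np.set_printoptions(precision=4,suppress=True)
def W(c,p): return c['R'].T@(np.array(p)-c['t'])
def pts(cam,names,f=tip_of,n=1):
    c=capture(cam)
    for m in names:
        for r in f(cam,m)[:n]: print(cam,m,round(r['score'],2),W(c,r['at']))
    return c
E
python3 - <<'E'
from h import *
for cam in ['scene','top']:
    c=pts(cam,['rod_tray','tray_far_end','tray_near_end','riser_lower_edge','riser_upper_edge','rake_stand','rest_tips','rest_grip','rake','rake_bar','rake_grip'])
    cv2.imwrite(f'pics/{cam}.png',c['img'])
    print(c['R'].T@[0,0,1], -c['R'].T@c['t'])
    for r in tip_of(cam,'rod0')[:5]: print('rod',r['score'],W(c,r['at']))
s=arm.read_state();print(s['position'],s['orientation'],s['time_s'],arm.tcp_to_grasp, Rn.from_rotvec(s['orientation']).as_matrix())
E
```

```text
pics
scene rod_tray 0.77 [0.5849 0.1597 0.0023]
scene tray_far_end 0.95 [0.6552 0.1679 0.0161]
scene tray_near_end 0.69 [0.5104 0.1564 0.0167]
scene riser_lower_edge 0.61 [0.6431 0.1617 0.0899]
scene riser_upper_edge 0.69 [0.6228 0.1641 0.2001]
scene rake_stand 0.56 [ 0.6033 -0.1255  0.0001]
scene rest_tips 0.7 [ 0.603  -0.1234  0.0028]
scene rest_grip 0.7 [ 0.5532 -0.1111  0.1163]
scene rake_bar 0.74 [ 0.6055 -0.1263  0.023 ]
scene rake_grip 0.8 [ 0.5517 -0.1106  0.1097]
[ 0.7226  0.3585 -0.591 ] [-0.1648 -0.3342  0.7462]
rod 0.58 [0.5563 0.1589 0.0229]
rod 0.58 [0.6001 0.162  0.0174]
rod 0.45 [0.616  0.1612 0.0208]
rod 0.38 [0.5288 0.154  0.0214]
top rod_tray 0.96 [0.5808 0.1582 0.0021]
top tray_far_end 0.68 [0.6513 0.1654 0.0149]
top tray_near_end 0.86 [0.509  0.1528 0.0155]
top riser_lower_edge 0.79 [0.6426 0.1632 0.0888]
top riser_upper_edge 0.58 [0.6224 0.1625 0.2022]
top rake_stand 0.79 [ 0.6025 -0.1264 -0.0024]
top rest_tips 0.86 [ 0.6047 -0.1272  0.0036]
top rest_grip 0.95 [ 0.5553 -0.1069  0.1108]
top rake 0.72 [ 0.5988 -0.124   0.0047]
top rake_bar 0.74 [ 0.6066 -0.1284  0.0241]
top rake_grip 0.7 [ 0.5575 -0.1102  0.1109]
[ 0.0765  0.0051 -0.9971] [0.4655 0.0371 1.1917]
rod 0.64 [0.6192 0.1628 0.0169]
rod 0.57 [0.5296 0.158  0.0219]
rod 0.49 [0.6012 0.1589 0.019 ]
rod 0.41 [0.5501 0.1549 0.0244]
[0.245  0.575  0.2058] [-0.6285 -3.0781  0.    ] 1.3 0.0187 [[-0.92   0.392 -0.   ]
 [ 0.392  0.92  -0.   ]
 [ 0.    -0.    -1.   ]]
```

View pics/scene.png

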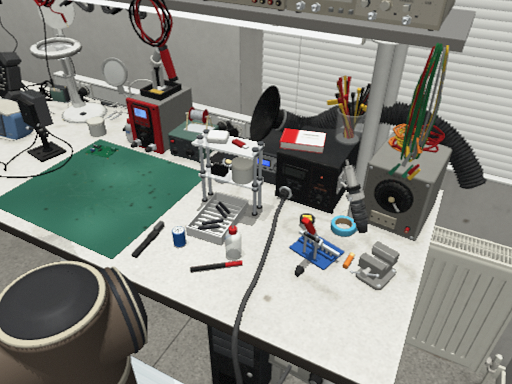

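View pics/top.png

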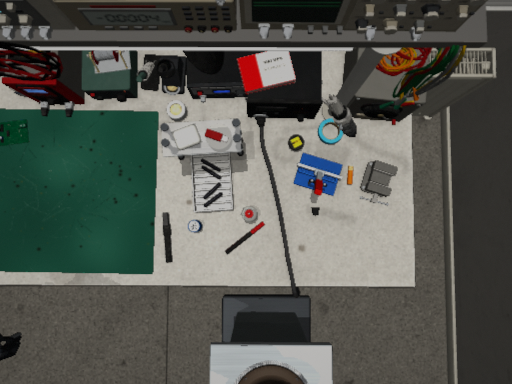

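```bash
python3 - <<'E'
import cv2,numpy as np
t=cv2.imread('pics/top.png');s=cv2.imread('pics/scene.png')
f=lambda i,y,x:cv2.resize(i[y:y+75,x:x+100],(400,300),interpolation=cv2.INTER_CUBIC)
cv2.imwrite('pics/crop.png',np.vstack([np.hstack([f(t,140,165),f(s,190,180)]),np.hstack([f(t,145,270),f(s,200,265)])]))
E
python3 - <<'E'
from h import *
s=arm.read_state();R=Rn.from_rotvec(s['orientation']).as_matrix()
print(R.T@(np.array([.542,-.106,.26])-s['position']))
c=pts('top',['bottle','capacitor','flux_pot','tape'])
E
```

```text
[-0.5401 -0.5101 -0.0542]
top bottle 0.58 [0.4861 0.0562 0.0017]
top capacitor 0.42 [ 0.4556  0.2054 -0.0039]
top flux_pot 0.64 [ 0.6803 -0.0645  0.0017]
top tape 0.58 [ 0.7103 -0.1544 -0.0029]
```

View pics/crop.png

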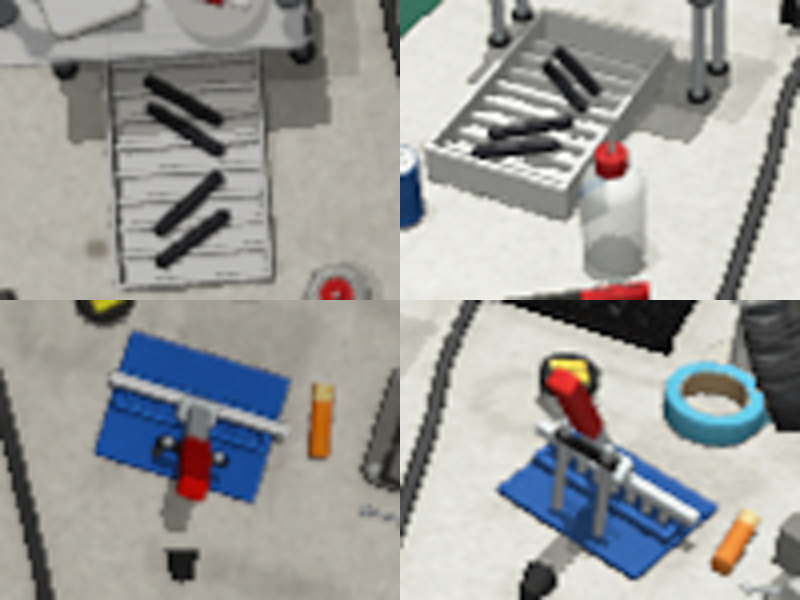

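Request:
{"method": "step_arm", "body": {"moves": [[-0.54, -0.51, -0.054, -0.1], [-0.54, -0.51, -0.054, -0.1], [-0.54, -0.51, -0.054, -0.1], [-0.54, -0.51, -0.054, -0.1], [-0.54, -0.51, -0.054, -0.1], [-0.54, -0.51, -0.054, -0.1], [-0.54, -0.51, -0.054, -0.1], [-0.54, -0.51, -0.054, -0.1], [-0.54, -0.51, -0.054, -0.1], [-0.54, -0.51, -0.054, -0.1], [-0.54, -0.51, -0.054, -0.1], [-0.54, -0.51, -0.054, -0.1]], "jaw": 0.06}}

```text
time_s: 2.55
position: [0.4448, 0.1159, 0.2427]
orientation: [0.474, 3.104, 0.001]
wrist_force: [-0.5, -0.3, 0.1]
gripper_width: 0.0605
gripper_force: 0.0
```

```bash
cat >> h.py <<'E'
def go(p,yaw=None):
    s=arm.read_state();R=Rn.from_rotvec(s['orientation']).as_matrix()
    y=np.arctan2(R[1,1],R[0,1])-np.pi/2
    print('t',s['time_s'],'pos',np.array(s['position']),'yaw',round(y,4),'F',np.array(s['wrist_force']),'w',s['gripper_width'],s['gripper_force'],'zdir',R[:,2])
    if p is not None: print('shift',R.T@(np.array(p)-s['position']),'roll',None if yaw is None else -(yaw-y))
E
python3 -c "
from h import *
go([.542,-.106,.26],-.30)"
```

```text
t 2.55 pos [0.4448 0.1159 0.2427] yaw -0.3027 F [-0.5074 -0.2562  0.1032] w 0.06048541235449472 0.0 zdir [ 0.0013  0.0003 -1.    ]
shift [-0.1589 -0.1829 -0.0173] roll -0.002718706761555112
```

Request:
{"method": "step_arm", "body": {"moves": [[-0.159, -0.183, -0.017, 0], [-0.159, -0.183, -0.017, 0], [-0.159, -0.183, -0.017, 0], [-0.159, -0.183, -0.017, 0], [-0.159, -0.183, -0.017, 0], [-0.159, -0.183, -0.017, 0], [-0.159, -0.183, -0.017, 0], [-0.159, -0.183, -0.017, 0]]}}

```text
time_s: 3.22
position: [0.542, -0.1061, 0.259]
orientation: [0.479, 3.105, 0.0]
wrist_force: [1.1, 1.0, 0.6]
gripper_width: 0.0597
gripper_force: 0.0
```

```bash
python3 - <<'E'
from h import *
c=pts('wrist',['rest_tips','rest_grip','rake','rake_grip','rake_bar'])
cv2.imwrite('pics/wrist1.png',c['img'])
go([.542,-.106,.119],-.30)
E
```

```text
wrist rest_tips 0.81 [ 0.6036 -0.1318  0.0053]
wrist rest_grip 0.74 [ 0.5542 -0.1079  0.1125]
wrist rake 0.66 [ 0.6091 -0.1217  0.0057]
wrist rake_grip 0.61 [ 0.5506 -0.1094  0.1125]
wrist rake_bar 0.84 [ 0.6005 -0.1297  0.0223]
t 3.5167 pos [ 0.5411 -0.1029  0.259 ] yaw -0.3009 F [ 0.4304  0.231  -0.0316] w 0.059889887317398575 0.0 zdir [-0.0003  0.0002 -1.    ]
shift [-0.0018 -0.0027  0.14  ] roll -0.0009285994035684308
```

View pics/wrist1.png

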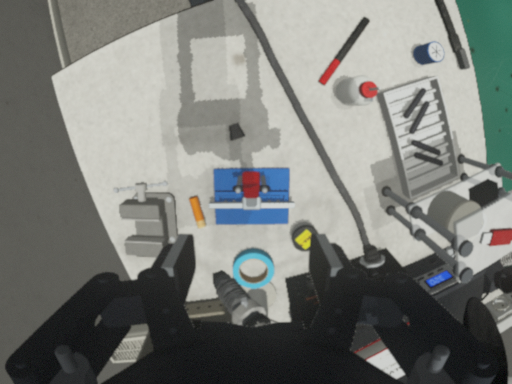

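Request:
{"method": "step_arm", "body": {"moves": [[-0.003, -0.003, 0.04, 0], [-0.003, -0.003, 0.08, 0], [-0.003, -0.003, 0.115, 0], [-0.003, -0.003, 0.139, 0], [-0.003, -0.003, 0.139, 0], [-0.003, -0.003, 0.139, 0]]}}

```text
time_s: 4.02
position: [0.5421, -0.1068, 0.1189]
orientation: [-0.471, -3.102, -0.001]
wrist_force: [0.2, 0.2, 1.4]
gripper_width: 0.0599
gripper_force: 0.0
```

Request:
{"method": "step_arm", "body": {"moves": [[0, 0, 0, 0], [0, 0, 0, 0], [0, 0, 0, 0], [0, 0, 0, 0], [0, 0, 0, 0], [0, 0, 0, 0], [0, 0, 0, 0], [0, 0, 0, 0]], "jaw": 0.0}}

```text
time_s: 4.68
position: [0.5435, -0.108, 0.1201]
orientation: [0.474, 3.106, -0.0]
wrist_force: [-0.4, 0.2, -0.1]
gripper_width: 0.0
gripper_force: 0.0
```

```bash
python3 - <<'E'
from h import *
go([.5433,-.1072,.120],-.30)
c=pts('scene',['rake','rake_bar','rake_grip'])
E
```

```text
t 4.6833 pos [ 0.5435 -0.108   0.1201] yaw -0.3029 F [-0.3659  0.2051 -0.137 ] w 3.684513036195608e-05 0.0 zdir [ 0.0001 -0.     -1.    ]
shift [0.0004 0.0007 0.0001] roll -0.0028850576348793955
scene rake 0.82 [ 0.6047 -0.128   0.007 ]
scene rake_bar 0.77 [ 0.6057 -0.1286  0.0249]
scene rake_grip 0.81 [ 0.5529 -0.1104  0.1124]
```

```bash
python3 - <<'E'
from h import *
c=capture('scene');d=capture('wrist')
f=lambda i,y,x:cv2.resize(i[y:y+75,x:x+100],(400,300),interpolation=cv2.INTER_CUBIC)
print(np.linalg.norm(d['t']))
def px(c,p):
    q=c['intrinsics']@(c['R']@np.array(p)+c['t']);return q[:2]/q[2]
for p in ([.5435,-.108,.1201],[.5435,-.108,.1388],[.5545,-.1095,.113]):print(px(c,p))
cv2.imwrite('pics/miss.png',np.hstack([f(c['img'],185,260),cv2.resize(d['img'],(400,300))]))
E
```

```text
0.5626103908812192
[306.1223 225.2263]
[306.7965 218.9842]
[308.2144 225.0263]
```

View pics/miss.png

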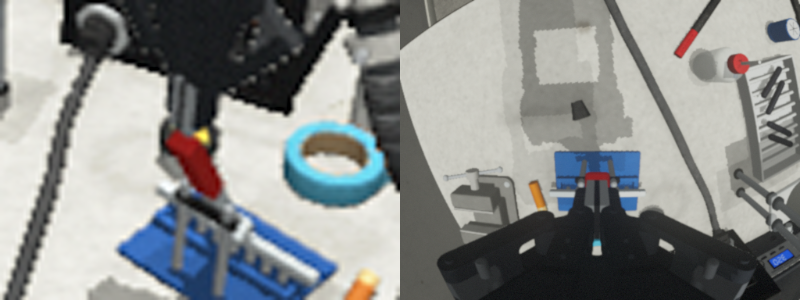

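```bash
python3 - <<'E'
from h import *
c=capture('scene');d=capture('wrist');t=capture('top')
K=d['intrinsics'];
def fx(p):
    q=d['R']@np.array(p)+d['t'];th=np.arctan2(np.hypot(*q[:2]),q[2]);u=q[:2]/np.hypot(*q[:2])*th
    return K[:2,:2]@u+K[:2,2]
for p in ([.5435,-.108,.1201],[.5435,-.108,.1388],[.5545,-.1095,.113],[.6035,-.126,.006]):print(fx(p))
f=lambda i,y,x,h,w:cv2.resize(i[y:y+h,x:x+w],(400,600),interpolation=cv2.INTER_CUBIC)
cv2.imwrite('pics/miss2.png',np.hstack([f(c['img'],195,280,60,40),f(d['img'],190,201,150,100)]))
print(-d['R'].T@d['t'], d['R'].T@[0,0,1.])
E
```

```text
[252.2033 227.296 ]
[252.2433 240.4755]
[255.0588 238.5804]
[252.7691 239.8751]
[ 0.4758 -0.087   0.2874] [ 0.2673 -0.0841 -0.9599]
```

View pics/miss2.png

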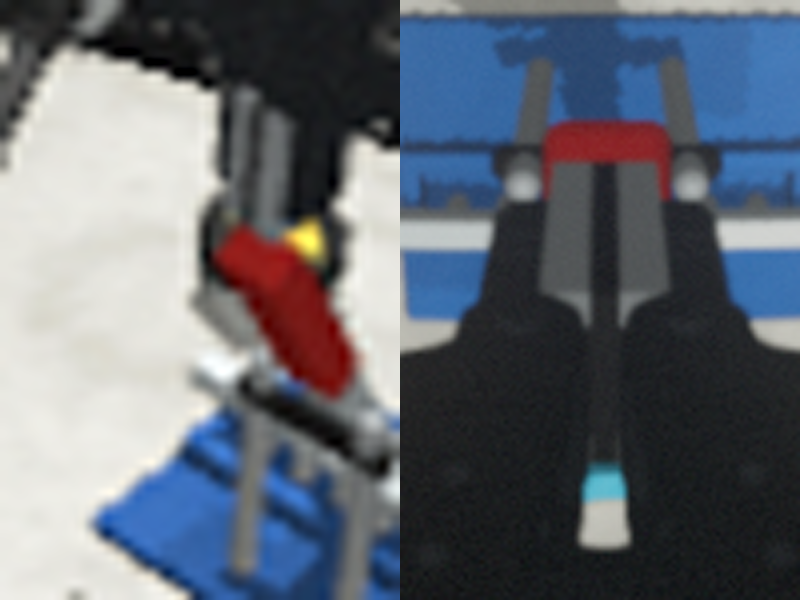

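```bash
python3 - <<'E'
from h import *
c=capture('scene');d=capture('wrist')
K=d['intrinsics'];Ry=Rn.from_euler('z',-.3).as_matrix()
def fx(p):
    q=d['R']@np.array(p)+d['t'];th=np.arctan2(np.hypot(*q[:2]),q[2]);u=q[:2]/np.hypot(*q[:2])*th
    return (K[:2,:2]@u+K[:2,2]-[201,190])*4+[400,0]
def px(p):
    q=c['intrinsics']@(c['R']@np.array(p)+c['t']);return (q[:2]/q[2]-[280,195])*10
T=np.array([.6035,-.126,.006])
print('rake pts');
for p in ([-67,9,133],[-67,-9,133],[-61,9,136.5],[-61,-9,136.5],[-73,9,129.5],[-73,-9,129.5],[-34,0,76],[-42.5,62,15],[0,-62,15],[0,62,15]): w=T+Ry@np.array(p)/1000;print(p,px(w),fx(w))
print('finger')
P=np.array([.5435,-.108,.1201])
for x in(-11,11):
  for z in (0,10,20,30,40): w=P+Ry@np.array([x,0,z])/1000;print(x,z,px(w),fx(w), fx(w+Ry@[0,.009,0])[0])
E
```

```text
rake pts
[-67, 9, 133] [223.4877 228.865 ] [674.679  172.9829]
[-67, -9, 133] [285.1671 264.8039] [542.7616 173.4568]
[-61, 9, 136.5] [241.2751 205.3036] [675.2551 223.6336]
[-61, -9, 136.5] [303.049  240.9386] [542.5563 224.1197]
[-73, 9, 129.5] [205.6465 252.4974] [674.0248 122.7911]
[-73, -9, 129.5] [267.2307 288.7419] [543.0358 123.2525]
[-34, 0, 76] [321.4264 367.1969] [607.7764 208.9077]
[-42.5, 62, 15] [ 88.1426 448.1084] [864.5773  62.1918]
[0, -62, 15] [584.1204 608.0985] [361.826  222.7488]
[0, 62, 15] [194.1486 370.2042] [852.3941 221.0385]
finger
-11 0 [231.0378 324.3208] [604.5196  81.0376] 664.7417835146966
-11 10 [234.4605 291.0328] [604.5887 104.8355] 668.1911311281337
-11 20 [237.9261 257.3283] [604.6654 131.4312] 672.0285048135586
-11 30 [241.4353 223.1994] [604.751  161.3169] 676.3184555559219
-11 40 [244.9889 188.6382] [604.847  195.0974] 681.13918207593
11 0 [291.008  280.4975] [604.9596 213.584 ] 662.6629647506661
11 10 [294.7529 247.3849] [605.0454 243.0568] 665.7413354692846
11 20 [298.544  213.8635] [605.1396 275.6324] 669.1245326079343
11 30 [302.3822 179.9258] [605.2433 311.7706] 672.8539325838319
11 40 [306.2684 145.564 ] [605.3575 352.0105] 676.9769845158178
```

Request:
{"method": "step_arm", "body": {"moves": [[0, 0, 0, 0], [0, 0, 0, 0], [0, 0, 0, 0], [0, 0.001, 0.01, 0], [0, 0.001, 0.022, 0], [0, 0.001, 0.034, 0], [0, 0.001, 0.034, 0]], "jaw": 0.06}}

```text
time_s: 5.82
position: [0.5406, -0.1061, 0.0821]
orientation: [-0.473, -3.099, -0.001]
wrist_force: [-0.4, 0.7, -0.4]
gripper_width: 0.06
gripper_force: 0.0
```

Request:
{"method": "step_arm", "body": {"moves": [[0, 0, 0, 0], [0, 0, 0, 0], [0, 0, 0, 0], [0, 0, 0, 0], [0, 0, 0, 0], [0, 0, 0, 0], [0, 0, 0, 0]], "jaw": 0.0}}

```text
time_s: 6.4
position: [0.5443, -0.1073, 0.0866]
orientation: [0.474, 3.104, -0.0]
wrist_force: [0.5, 0.1, 1.2]
gripper_width: 0.0169
gripper_force: 59.4
```

```bash
python3 - <<'E'
from h import *
go(None)
c=pts('scene',['rake','rake_bar','rake_grip'])
E
```

```text
t 6.4 pos [ 0.5443 -0.1073  0.0866] yaw -0.3027 F [0.4846 0.1233 1.232 ] w 0.016948133142553456 59.40311014652252 zdir [ 0.0012 -0.0005 -1.    ]
scene rake 0.5 [ 0.6052 -0.1237  0.0048]
scene rake_bar 0.54 [ 0.6032 -0.1274  0.0229]
scene rake_grip 0.72 [ 0.5524 -0.1097  0.1111]
```

Request:
{"method": "step_arm", "body": {"moves": [[0, 0, -0.008, 0], [0, 0, -0.025, 0], [0, 0, -0.05, 0], [0, 0, -0.08, 0], [0, 0, -0.11, 0], [0, 0, -0.135, 0], [0, 0, -0.155, 0], [0, 0, -0.16, 0]]}}

```text
time_s: 7.27
position: [0.5459, -0.1075, 0.2506]
orientation: [0.473, 3.099, -0.001]
wrist_force: [1.7, 0.3, -0.1]
gripper_width: 0.0168
gripper_force: 59.3
```

```bash
cat >> h.py <<'E'
def tray(x,y,z,yaw=.084,off=(-.0624,.0002,.0806)):
    C=np.array([.5815,.160,0]);Rt=Rn.from_euler('z',.084).as_matrix();Rk=Rn.from_euler('z',yaw).as_matrix()
    p=C+Rt@np.array([x,y,z])+Rk@np.array(off); print('tcp',p); go(p,yaw)
E
python3 - <<'E'
from h import *
tray(-.01,0,.176)
c=pts('scene',['rake','rake_bar','rake_grip'])
E
```

```text
tcp [0.5093 0.1541 0.2566]
t 7.2667 pos [ 0.5459 -0.1075  0.2506] yaw -0.3028 F [ 1.6972  0.2975 -0.1135] w 0.01684436093425086 59.275370836257935 zdir [ 0.0067 -0.0017 -1.    ]
shift [ 0.1129  0.2388 -0.0067] roll -0.38678231048826367
scene rake 0.82 [ 0.6037 -0.1246  0.1731]
scene rake_bar 0.98 [ 0.6054 -0.1245  0.1873]
scene rake_grip 0.9 [ 0.5541 -0.1056  0.2748]
```

Request:
{"method": "step_arm", "body": {"moves": [[0.011, 0.024, -0.005, -0.039], [0.023, 0.048, -0.008, -0.077], [0.034, 0.072, -0.008, -0.116], [0.046, 0.096, -0.008, -0.155], [0.057, 0.12, -0.008, -0.194], [0.068, 0.143, -0.008, -0.232], [0.08, 0.167, -0.008, -0.271], [0.091, 0.191, -0.008, -0.31], [0.103, 0.215, -0.008, -0.348], [0.11, 0.231, -0.008, -0.375], [0.114, 0.239, -0.008, -0.387], [0.114, 0.239, -0.008, -0.387]]}}

```text
time_s: 8.47
position: [0.5046, 0.1563, 0.2519]
orientation: [0.136, -3.135, 0.0]
wrist_force: [0.1, -0.1, -1.5]
gripper_width: 0.0168
gripper_force: 59.3
```

```bash
python3 - <<'E'
from h import *
c=pts('scene',['tray_far_end','tray_near_end','rake','rake_bar','rake_grip'])
for r in tip_of('scene','rod0')[:5]: print('rod',r['score'],W(c,r['at']))
c=pts('wrist',['tray_far_end','tray_near_end','rod_tray','rake','rake_bar','riser_lower_edge','riser_upper_edge'])
cv2.imwrite('pics/w3.png',c['img'])
tray(-.01,0,.042)
E
```

```text
scene tray_far_end 0.7 [ 0.6034 -0.1258  0.0059]
scene tray_near_end 0.56 [0.5097 0.1576 0.0165]
scene rake_bar 0.97 [0.568  0.1603 0.187 ]
scene rake_grip 0.73 [0.5126 0.1579 0.2788]
rod 0.63 [0.6186 0.1621 0.0213]
rod 0.62 [0.5292 0.1562 0.0234]
rod 0.6 [0.5555 0.1589 0.0221]
rod 0.43 [0.602  0.1605 0.0214]
rod 0.42 [0.4599 0.2053 0.0005]
wrist tray_far_end 0.59 [0.6545 0.1581 0.0179]
wrist tray_near_end 0.58 [0.5079 0.1493 0.0134]
wrist rod_tray 0.84 [0.5855 0.1589 0.0006]
wrist rake 0.75 [0.5729 0.1606 0.1742]
wrist riser_lower_edge 0.91 [0.6427 0.165  0.0892]
wrist riser_upper_edge 0.81 [0.6122 0.1618 0.1999]
tcp [0.5093 0.1541 0.1226]
t 9.2167 pos [0.5063 0.155  0.2541] yaw 0.084 F [-0.9736 -0.1261 -0.659 ] w 0.01662478068755548 59.24202024936676 zdir [ 0.0002  0.     -1.    ]
shift [-0.0029 -0.0011  0.1315] roll 1.4335492502695613e-05
```

View pics/w3.png

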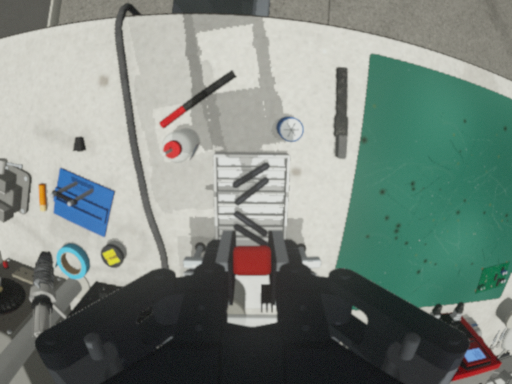

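Request:
{"method": "step_arm", "body": {"moves": [[-0.002, -0.001, 0.015, 0], [-0.003, -0.001, 0.04, 0], [-0.003, -0.001, 0.07, 0], [-0.003, -0.001, 0.1, 0], [-0.003, -0.001, 0.122, 0], [-0.003, -0.001, 0.131, 0], [-0.003, -0.001, 0.131, 0]]}}

```text
time_s: 9.8
position: [0.5069, 0.1539, 0.1204]
orientation: [0.132, -3.133, 0.002]
wrist_force: [0.2, -1.2, -0.8]
gripper_width: 0.0167
gripper_force: 59.3
```

```bash
python3 - <<'E'
from h import *
c=pts('scene',['rake','rake_bar','rake_grip'])
tray(.06,0,.042)
E
```

```text
scene rake 0.67 [0.5681 0.158  0.0396]
scene rake_bar 0.83 [0.5677 0.1565 0.0562]
scene rake_grip 0.78 [0.5127 0.1544 0.1473]
tcp [0.5791 0.16   0.1226]
t 10.0 pos [0.5113 0.1548 0.1252] yaw 0.0843 F [ 0.4714 -0.1237 -1.4088] w 0.016917881728492606 59.26091015338898 zdir [ 0.0041  0.0009 -1.    ]
shift [-0.068  -0.0005  0.0028] roll 0.0002983110644415171
```

Request:
{"method": "step_arm", "body": {"moves": [[-0.008, 0, 0, 0], [-0.018, 0, 0, 0], [-0.028, 0, 0, 0], [-0.038, 0, 0, 0], [-0.048, 0, 0, 0], [-0.057, 0, 0, 0], [-0.064, 0, 0, 0], [-0.068, 0, 0, 0], [-0.07, 0, 0, 0], [-0.07, 0, 0, 0], [-0.07, 0, 0, 0]]}}

```text
time_s: 10.92
position: [0.5787, 0.1602, 0.1228]
orientation: [0.132, -3.138, 0.0]
wrist_force: [-0.3, 0.3, -0.3]
gripper_width: 0.0169
gripper_force: 59.3
```

```bash
python3 - <<'E'
from h import *
c=pts('scene',['rake','rake_bar','rake_grip'])
c=pts('top',['rake','rake_bar','rake_grip'])
d=pts('top',[])
for r in tip_of('top','rod0')[:5]: print('rod',r['score'],W(d,r['at']))
cv2.imwrite('pics/far.png',np.hstack([cv2.resize(capture('scene')['img'][140:260,170:290],(400,400),interpolation=2),cv2.resize(c['img'][110:230,150:270],(400,400),interpolation=2)]))
tray(.061,0,.02)
E
```

```text
scene rake 0.65 [0.6423 0.1666 0.043 ]
scene rake_bar 0.66 [0.6409 0.1673 0.0572]
scene rake_grip 0.78 [0.5839 0.1632 0.1482]
rod 0.51 [0.5521 0.1584 0.0248]
rod 0.37 [0.531  0.156  0.0224]
tcp [0.5801 0.1601 0.1006]
t 11.4667 pos [0.5791 0.1603 0.1231] yaw 0.0842 F [-0.3753  0.0869 -1.3633] w 0.01720857496125696 59.27531182765961 zdir [ 0.0001  0.     -1.    ]
shift [-0.001  -0.0003  0.0225] roll 0.0002410645359270519
```

View pics/far.png

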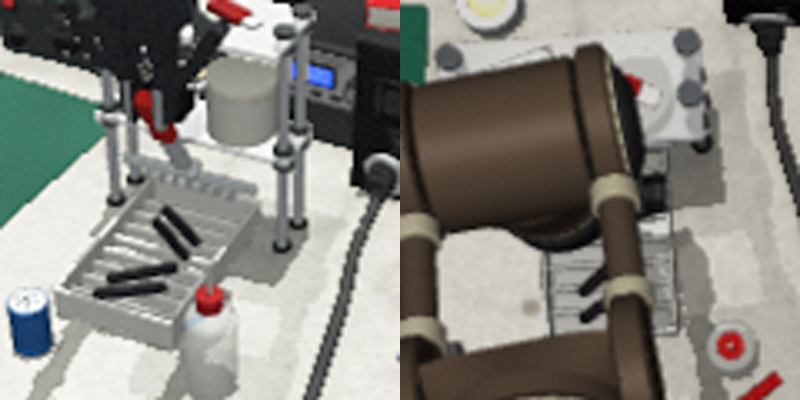

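Request:
{"method": "step_arm", "body": {"moves": [[-0.002, 0, 0.005, 0], [-0.002, 0, 0.01, 0], [-0.002, 0, 0.015, 0], [-0.002, 0, 0.019, 0], [-0.002, 0, 0.021, 0], [-0.002, 0, 0.021, 0]]}}

```text
time_s: 11.97
position: [0.5803, 0.1602, 0.1009]
orientation: [0.132, -3.137, 0.001]
wrist_force: [0.5, -0.5, -0.6]
gripper_width: 0.017
gripper_force: 59.3
```

```bash
python3 - <<'E'
from h import *
c=pts('scene',['rake','rake_bar','rake_grip'])
for r in tip_of('scene','rod0')[:4]: print('rod',r['score'],W(c,r['at']))
tray(.061,0,.017)
E
```

```text
scene rake 0.84 [0.639  0.1643 0.0205]
scene rake_bar 0.81 [0.6441 0.1655 0.0363]
scene rake_grip 0.87 [0.5931 0.1612 0.1297]
rod 0.55 [0.5298 0.1536 0.0232]
rod 0.5 [0.5558 0.1591 0.0221]
rod 0.38 [0.6006 0.1602 0.0199]
rod 0.37 [0.6176 0.163  0.0192]
tcp [0.5801 0.1601 0.0976]
t 12.2167 pos [0.5814 0.1605 0.1024] yaw 0.0842 F [ 1.1024 -0.0469 -0.889 ] w 0.017050023120210412 59.27526354789734 zdir [ 0.0007  0.0001 -1.    ]
shift [ 0.0013 -0.0003  0.0048] roll 0.00020410071779049244
```

Lower gently until the bar touches the rims.

Request:
{"method": "step_arm", "body": {"moves": [[0, 0, 0.002, 0], [0, 0, 0.003, 0], [0, 0, 0.004, 0], [0, 0, 0.004, 0], [0, 0, 0.004, 0]]}}

```text
time_s: 12.63
position: [0.5809, 0.1604, 0.0979]
orientation: [0.132, -3.139, 0.0]
wrist_force: [-0.2, -0.0, -1.5]
gripper_width: 0.0168
gripper_force: 59.3
```

Request:
{"method": "step_arm", "body": {"moves": [[0, 0, 0.001, 0], [0, 0, 0.001, 0], [0, 0, 0.001, 0]]}}

```text
time_s: 12.88
position: [0.5814, 0.1605, 0.0973]
orientation: [-0.132, 3.138, 0.0]
wrist_force: [-0.3, 0.6, -0.5]
gripper_width: 0.017
gripper_force: 59.4
```

Request:
{"method": "step_arm", "body": {"moves": [[0, 0, 0.001, 0], [0, 0, 0.001, 0], [0, 0, 0.001, 0]]}}

```text
time_s: 13.13
position: [0.582, 0.1606, 0.097]
orientation: [-0.132, 3.137, 0.001]
wrist_force: [-1.2, -0.0, 3.1]
gripper_width: 0.0167
gripper_force: 59.9
```

Request:
{"method": "step_arm", "body": {"moves": [[0, 0, 0.001, 0], [0, 0, 0.001, 0], [0, 0, 0.001, 0]]}}

```text
time_s: 13.38
position: [0.5826, 0.1607, 0.0966]
orientation: [-0.132, 3.135, 0.001]
wrist_force: [-0.8, 0.8, 6.3]
gripper_width: 0.0169
gripper_force: 60.4
```

Request:
{"method": "step_arm", "body": {"moves": [[0.002, 0, 0, 0], [0.004, 0, 0, 0], [0.006, 0, 0, 0], [0.008, 0, 0, 0], [0.01, 0, 0, 0], [0.012, 0, 0, 0], [0.014, 0, 0, 0], [0.016, 0, 0, 0], [0.018, 0, 0, 0], [0.02, 0, 0, 0], [0.022, 0, 0, 0], [0.024, 0, 0, 0]]}}

```text
time_s: 14.38
position: [0.5591, 0.1587, 0.0964]
orientation: [-0.132, 3.134, 0.001]
wrist_force: [0.5, -0.3, 5.8]
gripper_width: 0.0169
gripper_force: 60.0
```

```bash
cat >> h.py <<'E'
def look():
    c=pts('scene',['rake','rake_grip'])
    Rt=Rn.from_euler('z',.084).as_matrix()
    for r in tip_of('scene','rod0')[:5]: print('rod',round(r['score'],2),Rt.T@(W(c,r['at'])-[.5815,.16,0]))
    go(None)
    return c
E
python3 -c "
from h import *
look()"
```

```text
scene rake 0.76 [0.6225 0.1638 0.0176]
scene rake_grip 0.78 [0.5649 0.1586 0.1225]
rod 0.57 [-0.0523 -0.0018  0.0236]
rod 0.55 [ 0.0349 -0.0014  0.0092]
rod 0.53 [-0.0255  0.0021  0.0213]
t 14.5833 pos [0.5587 0.1587 0.0964] yaw 0.0843 F [0.2101 0.5975 5.8038] w 0.017292575291673443 60.14326572418213 zdir [ 0.0038  0.0007 -1.    ]
```

Request:
{"method": "step_arm", "body": {"moves": [[0.002, 0, 0, 0], [0.004, 0, 0, 0], [0.006, 0, 0, 0], [0.008, 0, 0, 0], [0.01, 0, 0, 0], [0.012, 0, 0, 0], [0.014, 0, 0, 0], [0.016, 0, 0, 0], [0.018, 0, 0, 0], [0.02, 0, 0, 0], [0.022, 0, 0, 0], [0.024, 0, 0, 0]]}}

```text
time_s: 15.58
position: [0.5352, 0.1567, 0.0963]
orientation: [-0.132, 3.134, 0.001]
wrist_force: [1.8, 0.2, 6.2]
gripper_width: 0.0171
gripper_force: 60.1
```

```bash
python3 -c "
from h import *
look()"
```

```text
scene rake 0.89 [0.5987 0.1632 0.016 ]
scene rake_grip 0.6 [0.5448 0.1602 0.1245]
rod 0.5 [-0.0298  0.0005  0.0216]
rod 0.47 [0.0254 0.0005 0.0124]
rod 0.43 [-0.0494 -0.002   0.0246]
t 15.7833 pos [0.5349 0.1567 0.0964] yaw 0.0843 F [-0.5964 -0.0349  6.4869] w 0.016922002813399527 60.18926024436951 zdir [ 0.0039  0.0007 -1.    ]
```

Request:
{"method": "step_arm", "body": {"moves": [[0.002, 0, 0, 0], [0.004, 0, 0, 0], [0.006, 0, 0, 0], [0.008, 0, 0, 0], [0.01, 0, 0, 0], [0.012, 0, 0, 0], [0.014, 0, 0, 0], [0.016, 0, 0, 0], [0.018, 0, 0, 0], [0.02, 0, 0, 0], [0.022, 0, 0, 0], [0.024, 0, 0, 0]]}}

```text
time_s: 16.78
position: [0.5113, 0.1547, 0.0963]
orientation: [-0.132, 3.134, 0.001]
wrist_force: [1.4, 0.3, 5.5]
gripper_width: 0.017
gripper_force: 60.1
```

```bash
python3 -c "
from h import *
c=look()
cv2.imwrite('pics/mid.png',cv2.resize(c['img'][185:260,180:280],(800,600),interpolation=2))"
```

```text
scene rake 0.84 [0.5749 0.1613 0.0157]
scene rake_grip 0.6 [0.5177 0.159  0.12  ]
rod 0.7 [ 0.0638 -0.0031  0.0918]
rod 0.64 [-0.027   0.001   0.0233]
rod 0.44 [-0.0507 -0.0008  0.0217]
rod 0.39 [0.0386 0.0004 0.0113]
t 16.9833 pos [0.511  0.1547 0.0964] yaw 0.0843 F [0.9411 0.0685 7.297 ] w 0.017062386656669343 60.21900415420532 zdir [ 0.004   0.0008 -1.    ]
```

View pics/mid.png

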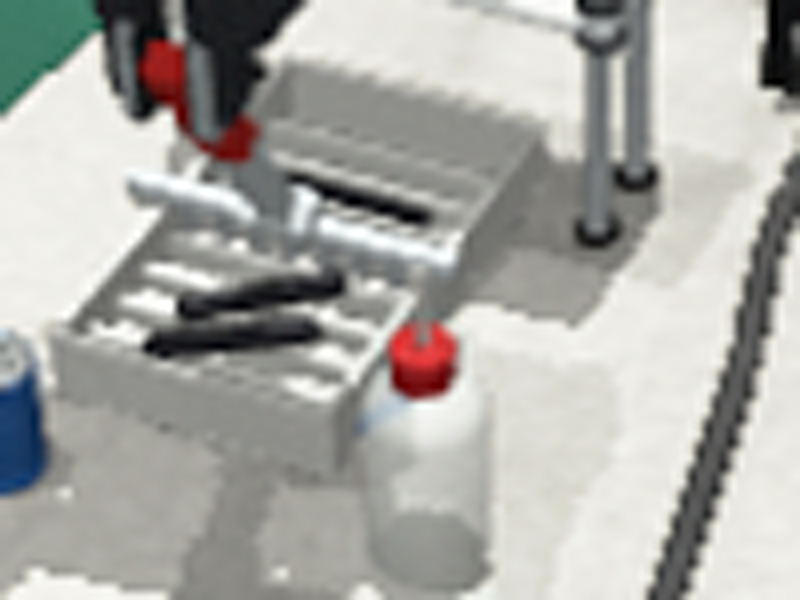

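Request:
{"method": "step_arm", "body": {"moves": [[0.002, 0, 0, 0], [0.004, 0, 0, 0], [0.006, 0, 0, 0], [0.008, 0, 0, 0], [0.01, 0, 0, 0], [0.012, 0, 0, 0], [0.014, 0, 0, 0], [0.016, 0, 0, 0], [0.018, 0, 0, 0], [0.02, 0, 0, 0], [0.022, 0, 0, 0], [0.024, 0, 0, 0]]}}

```text
time_s: 17.98
position: [0.4874, 0.1527, 0.0963]
orientation: [-0.132, 3.134, 0.001]
wrist_force: [1.1, 0.2, 5.9]
gripper_width: 0.0171
gripper_force: 60.2
```

```bash
python3 -c "
from h import *
c=look()"
```

```text
scene rake 0.86 [0.5523 0.1593 0.0168]
scene rake_grip 0.72 [0.4941 0.1546 0.1213]
rod 0.6 [ 0.0385 -0.0021  0.0125]
rod 0.54 [-0.0549 -0.0025  0.0209]
rod 0.5 [-0.0269  0.0057  0.0086]
rod 0.49 [0.0193 0.0004 0.0078]
t 18.1833 pos [0.4871 0.1527 0.0964] yaw 0.0844 F [ 0.6374 -0.8612  7.2605] w 0.016741613662835865 60.23765444755554 zdir [ 0.0041  0.0008 -1.    ]
```

Two rods are down at x≈36 and 18 mm; I'll carry on.

Request:
{"method": "step_arm", "body": {"moves": [[0.002, 0, 0, 0], [0.004, 0, 0, 0], [0.006, 0, 0, 0], [0.008, 0, 0, 0], [0.01, 0, 0, 0], [0.012, 0, 0, 0], [0.014, 0, 0, 0], [0.016, 0, 0, 0], [0.018, 0, 0, 0], [0.02, 0, 0, 0], [0.022, 0, 0, 0], [0.024, 0, 0, 0]]}}

```text
time_s: 19.18
position: [0.4635, 0.1507, 0.0963]
orientation: [-0.132, 3.134, 0.001]
wrist_force: [1.4, 0.6, 6.1]
gripper_width: 0.017
gripper_force: 60.2
```

```bash
python3 -c "
from h import *
c=look()"
```

```text
scene rake 0.64 [0.5277 0.1563 0.0163]
scene rake_grip 0.78 [0.4728 0.1513 0.119 ]
rod 0.57 [ 0.0216 -0.0021  0.0108]
rod 0.54 [ 0.0385 -0.0017  0.0093]
rod 0.42 [-0.0504 -0.0041  0.0114]
t 19.3833 pos [0.4633 0.1507 0.0963] yaw 0.0844 F [ 0.3311 -0.1064  6.6427] w 0.016880442084009267 60.25119423866272 zdir [ 0.0041  0.0008 -1.    ]
```

Request:
{"method": "step_arm", "body": {"moves": [[0.002, 0, 0, 0], [0.004, 0, 0, 0], [0.006, 0, 0, 0], [0.008, 0, 0, 0], [0.01, 0, 0, 0], [0.012, 0, 0, 0], [0.014, 0, 0, 0], [0.016, 0, 0, 0]]}}

```text
time_s: 20.05
position: [0.4477, 0.1494, 0.0963]
orientation: [-0.132, 3.134, 0.001]
wrist_force: [1.4, -0.6, 5.9]
gripper_width: 0.0173
gripper_force: 60.2
```

```bash
python3 -c "
from h import *
c=look()
cv2.imwrite('pics/end.png',np.hstack([cv2.resize(c['img'][190:250,185:255],(400,600),interpolation=2),cv2.resize(capture('wrist')['img'][60:310,180:330],(400,600),interpolation=2)]))"
```

```text
scene rake 0.65 [0.5133 0.1561 0.0143]
scene rake_grip 0.86 [0.4545 0.1524 0.1195]
rod 0.74 [ 0.0838 -0.2332  0.001 ]
rod 0.47 [ 0.0199 -0.0003  0.0116]
rod 0.43 [-0.031   0.0022  0.0132]
rod 0.37 [0.0385 0.0017 0.007 ]
t 20.25 pos [0.4473 0.1493 0.0963] yaw 0.0843 F [0.9727 0.1154 7.3559] w 0.016849252944202087 60.25337219238281 zdir [ 0.0041  0.0008 -1.    ]
```

View pics/end.png

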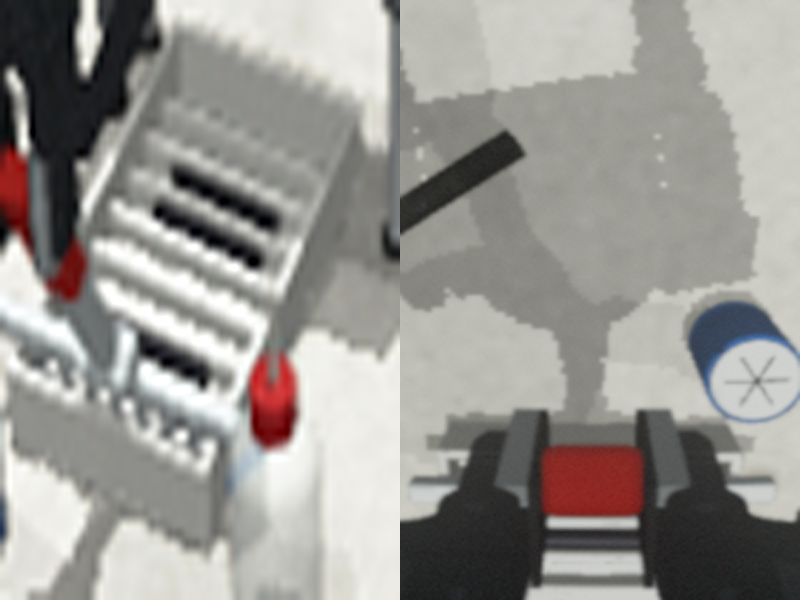

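Request:
{"method": "step_arm", "body": {"moves": [[0, 0, -0.004, 0], [0, 0, -0.012, 0], [0, 0, -0.03, 0], [0, 0, -0.055, 0], [0, 0, -0.085, 0], [0, 0, -0.115, 0], [0, 0, -0.14, 0], [0, 0, -0.155, 0], [0, 0, -0.157, 0], [0, 0, -0.157, 0]]}}

```text
time_s: 21.13
position: [0.4452, 0.1489, 0.2523]
orientation: [-0.132, 3.139, 0.0]
wrist_force: [-0.5, -0.4, -1.6]
gripper_width: 0.0168
gripper_force: 59.4
```

```bash
python3 - <<'E'
from h import *
c=look()
# rectify ridge plane z=.012 of tray from scene; dark rods -> components
Rt=Rn.from_euler('z',.084).as_matrix()
def rect(c,z):
    g=np.array([[-.081,-.048],[.081,-.048],[.081,.048],[-.081,.048]])
    w=np.array([[.5815,.16,0]+Rt@[a,b,z] for a,b in g])
    q=(c['intrinsics']@(c['R']@w.T+c['t'][:,None])).T;q=(q[:,:2]/q[:,2:]).astype(np.float32)
    d=((g+[.081,.048])*2000).astype(np.float32)
    return cv2.warpPerspective(c['img'],cv2.getPerspectiveTransform(q,d),(324,192))
im=rect(c,.012);gray=cv2.cvtColor(im,cv2.COLOR_BGR2GRAY)
n,l,st,ce=cv2.connectedComponentsWithStats((gray<70).astype(np.uint8))
for i in range(1,n):
    if st[i,4]>150:
        p=np.argwhere(l==i)[:,::-1].astype(np.float32);r=cv2.minAreaRect(p)
        ctr=np.array(ce[i])/2-[81,48];v=np.linalg.svd(p-p.mean(0),full_matrices=False)[2][0]
        print('comp mm',ctr,'size',np.array(r[1])/2,'angle from y',np.degrees(np.arctan2(v[0],v[1])))
E
```

```text
scene rake 0.97 [0.5059 0.1518 0.1733]
rod 0.72 [-0.0028  0.0007  0.0014]
rod 0.53 [-0.0497 -0.0015  0.0117]
rod 0.53 [ 0.0384 -0.0013  0.0114]
rod 0.52 [0.0218 0.     0.0112]
rod 0.49 [-0.0292  0.0023  0.011 ]
t 21.3333 pos [0.4439 0.1486 0.2498] yaw 0.0842 F [ 0.456  -0.0288 -0.333 ] w 0.01681447458761842 59.30579602718353 zdir [-0.0045 -0.001  -1.    ]
comp mm [-51.1601  -3.8877] size [58.0578  7.9498] angle from y 1.0635524
comp mm [21.5311 -0.114 ] size [58.5489  7.9347] angle from y 1.1867062
comp mm [39.4077 -0.6453] size [58.0507  8.3598] angle from y 0.8451824
comp mm [-32.8448   2.1153] size [57.5673  7.7078] angle from y 0.86309785
```

```bash
python3 -c "
from h import *
go([.5443,-.1073,.252],-.3027)"
```

```text
t 21.3333 pos [0.4439 0.1486 0.2498] yaw 0.0842 F [ 0.456  -0.0288 -0.333 ] w 0.01681447458761842 59.30579602718353 zdir [-0.0045 -0.001  -1.    ]
shift [-0.0785 -0.2634 -0.0024] roll 0.3868717292594526
```

Request:
{"method": "step_arm", "body": {"moves": [[-0.005, -0.016, -0.002, 0.025], [-0.012, -0.04, -0.002, 0.058], [-0.02, -0.066, -0.002, 0.097], [-0.027, -0.092, -0.002, 0.135], [-0.035, -0.118, -0.002, 0.174], [-0.043, -0.144, -0.002, 0.213], [-0.051, -0.17, -0.002, 0.251], [-0.059, -0.196, -0.002, 0.29], [-0.066, -0.222, -0.002, 0.325], [-0.073, -0.245, -0.002, 0.36], [-0.077, -0.258, -0.002, 0.38], [-0.078, -0.263, -0.002, 0.387]]}}

```text
time_s: 22.33
position: [0.5452, -0.1082, 0.2524]
orientation: [-0.478, -3.103, -0.0]
wrist_force: [0.4, 0.2, -0.2]
gripper_width: 0.0166
gripper_force: 59.3
```

Request:
{"method": "step_arm", "body": {"moves": [[0, 0, 0, 0], [0, 0, 0, 0], [0, 0, 0, 0]]}}

```text
time_s: 22.58
position: [0.5448, -0.1052, 0.2537]
orientation: [-0.472, -3.105, -0.001]
wrist_force: [-0.6, 0.2, -1.3]
gripper_width: 0.0168
gripper_force: 59.3
```

```bash
python3 -c "
from h import *
pts('scene',['rake','rake_bar','rake_grip'])
go([.5443,-.1073,.105],-.3027)
pts('wrist',['rake','rest_tips'])
"
```

```text
scene rake 0.62 [ 0.6037 -0.1212  0.0032]
scene rake_bar 0.82 [ 0.6034 -0.123   0.1905]
scene rake_grip 0.8 [ 0.5527 -0.1076  0.2824]
t 22.7833 pos [ 0.5452 -0.1056  0.2542] yaw -0.3013 F [ 0.5191  0.1079 -0.5614] w 0.016888213148542625 59.265525341033936 zdir [ 0.0001  0.0001 -1.    ]
shift [ 0.0004 -0.0019  0.1492] roll 0.0013515941457016845
wrist rake 0.61 [ 0.6047 -0.1218  0.1746]
wrist rest_tips 0.78 [ 0.6055 -0.1324  0.0046]
```

Request:
{"method": "step_arm", "body": {"moves": [[0, -0.001, 0.02, 0], [0.001, -0.002, 0.05, 0], [0.001, -0.002, 0.08, 0], [0.001, -0.002, 0.11, 0], [0.001, -0.002, 0.135, 0], [0.001, -0.002, 0.149, 0], [0.001, -0.002, 0.149, 0], [0.001, -0.002, 0.149, 0], [0.001, -0.002, 0.149, 0]]}}

```text
time_s: 23.68
position: [0.5451, -0.1085, 0.1064]
orientation: [0.473, 3.103, -0.0]
wrist_force: [0.8, 0.1, -0.5]
gripper_width: 0.0167
gripper_force: 59.3
```

```bash
python3 -c "
from h import *
pts('scene',['rake','rake_bar','rake_grip'])
go([.5438,-.1073,.0866],-.3027)
pts('top',['rake','rake_bar','rest_tips'])
"
```

```text
scene rake 0.61 [ 0.6019 -0.1275  0.0255]
scene rake_bar 0.74 [ 0.6043 -0.1304  0.0423]
scene rake_grip 0.84 [ 0.5506 -0.1094  0.1349]
t 23.8833 pos [ 0.5452 -0.1085  0.1068] yaw -0.3028 F [ 0.4372 -0.8441 -0.8942] w 0.016794442869751926 59.28874611854553 zdir [ 0.0031 -0.0009 -1.    ]
shift [0.0017 0.0007 0.0201] roll -5.3564581958986945e-05
top rake 0.56 [0.4875 0.0562 0.0022]
top rest_tips 0.59 [0.6528 0.1634 0.0174]
```

Request:
{"method": "step_arm", "body": {"moves": [[0.001, 0.001, 0.004, 0], [0.002, 0.001, 0.008, 0], [0.002, 0.001, 0.012, 0], [0.002, 0.001, 0.015, 0], [0.002, 0.001, 0.017, 0], [0.002, 0.001, 0.018, 0], [0.002, 0.001, 0.018, 0], [0.002, 0.001, 0.018, 0]]}}

```text
time_s: 24.75
position: [0.5435, -0.107, 0.0874]
orientation: [0.474, 3.103, -0.001]
wrist_force: [2.9, -2.2, -1.0]
gripper_width: 0.0171
gripper_force: 59.5
```

Request:
{"method": "step_arm", "body": {"moves": [[0, 0, 0.001, 0], [0, 0, 0.002, 0], [0, 0, 0.002, 0], [0, 0, 0.002, 0]]}}

```text
time_s: 25.08
position: [0.5439, -0.1071, 0.0865]
orientation: [0.473, 3.102, -0.001]
wrist_force: [2.8, -1.5, 4.3]
gripper_width: 0.0167
gripper_force: 60.3
```

```bash
python3 -c "
from h import *
pts('scene',['rake','rake_bar','rake_grip'])
go([.5443,-.1073,.0866],-.3027)
"
```

```text
scene rake_bar 0.7 [ 0.6044 -0.1289  0.023 ]
scene rake_grip 0.57 [ 0.5499 -0.109   0.1125]
t 25.2833 pos [ 0.5439 -0.1071  0.0865] yaw -0.3025 F [ 2.4426 -0.7181  4.8949] w 0.01676599237702776 60.266865491867065 zdir [ 0.0034 -0.0011 -1.    ]
shift [-0.0005 -0.     -0.0001] roll 0.00022425791082875124
```

Back at the parked pose with light contact, so I'll open, then withdraw upwards.

Request:
{"method": "step_arm", "body": {"moves": [[0, 0, 0, 0], [0, 0, 0, 0], [0, 0, 0, 0], [0, 0, 0, 0], [0, 0, -0.01, 0], [0, 0, -0.03, 0], [0, 0, -0.06, 0], [0, 0, -0.09, 0], [0, 0, -0.12, 0], [0, 0, -0.15, 0], [0, 0, -0.16, 0], [0, 0, -0.16, 0]], "jaw": 0.06}}

```text
time_s: 26.28
position: [0.5446, -0.1073, 0.2494]
orientation: [0.473, 3.098, -0.001]
wrist_force: [0.3, -0.2, -0.2]
gripper_width: 0.0601
gripper_force: 0.0
```

```bash
python3 -c "
from h import *
c=look()
pts('scene',['rake','rake_bar','rake_grip','rest_grip','rest_tips'])
pts('wrist',['rake','rake_grip','rake_bar'])
go(None)
"
```

```text
scene rake 0.76 [ 0.605  -0.1238  0.0075]
rod 0.61 [ 0.0373 -0.0018  0.0119]
rod 0.49 [-0.0501 -0.0015  0.0106]
rod 0.46 [-0.031   0.004   0.0132]
rod 0.37 [ 0.0201 -0.0025  0.0108]
t 26.4833 pos [ 0.5405 -0.1061  0.2425] yaw -0.3028 F [ 0.3393  0.1345 -0.5503] w 0.06017627263908504 0.0 zdir [-0.0046  0.0013 -1.    ]
scene rake 0.66 [ 0.6046 -0.1253  0.0048]
scene rake_bar 0.85 [ 0.6039 -0.1261  0.0229]
scene rake_grip 0.69 [ 0.5513 -0.1074  0.1117]
scene rest_grip 0.78 [ 0.5556 -0.1089  0.114 ]
scene rest_tips 0.83 [ 0.6034 -0.122   0.0037]
wrist rake 0.69 [ 0.608  -0.1226  0.0077]
wrist rake_grip 0.82 [ 0.5521 -0.1107  0.1166]
wrist rake_bar 0.75 [ 0.6024 -0.1278  0.0259]
t 26.9833 pos [ 0.5422 -0.1066  0.2449] yaw -0.3028 F [-0.0607  0.2301 -0.332 ] w 0.0598552265919897 0.0 zdir [-0.0002  0.     -1.    ]
```

```bash
python3 -c "
from rig import arm
print(arm.job_done())"
```

```text
the job is handed in; nothing more can be done
None
```

I combed all four rods down into grooves, parked the rake back in its stand to within a few millimetres of its start, and handed the job in at about 27 s of the 56 s allowed; no verdict was shown, and I did not measure the bystanders again at the end.

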